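Find the high seat in a bottle nest by touch and set it level

TASK

One of the five seats in the filling station's bottle nest has crept up a few millimetres, so its bottle would fill short. Take the blue-handled probe from its holder, feel the seats lightly with its tip to find the high one, and push that seat down with the probe until it is level with the others, neither higher nor lower, without shifting the sound seats. Then stand the probe back in its holder, fully down, and leave the bottles and beaker where they are.

Things in the scene. Friction and masses are not known exactly. Their poses are not given: they have to be found in the camera images.
- nest: Fixed bottle nest: bright aluminium block 160 x 130 x 45 mm (its x, y, z), five round wells of 38 mm diameter, each with a white flat seat 35 mm across in it. Origin at the centre of its underside, z up. The sound seats' tops are level with one another within 0.6 mm, 6 to 14 mm below the block's top face (differs each time). One seat, in any well, stands 3.8 to 5.5 mm above the others.
- well0 (a point): Centre of the mouth of the near right well, in the plane of the block's top face (45 mm above the bench).
- well1 (a point): Centre of the mouth of the near left well, in the plane of the block's top face (45 mm above the bench).
- well2 (a point): Centre of the mouth of the far right well, in the plane of the block's top face (45 mm above the bench).
- well3 (a point): Centre of the mouth of the far left well, in the plane of the block's top face (45 mm above the bench).
- well4 (a point): Centre of the mouth of the centre well, in the plane of the block's top face (45 mm above the bench).
- high (a joint): Height of the crept-up seat above its right level, m (0 level with the others, positive too high, negative too low); does not tell which well it is in. Every seat, sound or not, is a friction fit without spring or stop: it holds still under less than about 14 N, slides down under more and stays where left; pushed too low it cannot be pulled up.
- sound0 (a joint): Height of one of the four sound seats above the right level, m (0 is level, negative is too low). It does not tell in which well it is.
- sound1 (a joint): Height of one of the four sound seats above the right level, m (0 is level, negative is too low). It does not tell in which well it is.
- sound2 (a joint): Height of one of the four sound seats above the right level, m (0 is level, negative is too low). It does not tell in which well it is.
- sound3 (a joint): Height of one of the four sound seats above the right level, m (0 is level, negative is too low). It does not tell in which well it is.
- probe_mid (a point): Centre of the probe's blue round handle (24 mm diameter, 50 mm high), the point to grip; z runs up the probe. Below the handle a steel flange (34 mm diameter, 6 mm thick), below that a steel rod (12 mm diameter, 60 mm long). This point is 91 mm above the rod's lower end, 25 mm above the flange. About 0.15 kg. Stands upright in its holder.
- probe_tip (a point): Centre of the flat lower end of the probe's steel rod.
- holder_mouth (a point): Centre of the mouth of the 18 mm through hole in the probe's holder, a fixed dark wooden block 60 x 60 x 70 mm; the mouth is in its top face, 70 mm above the bench. With the probe in the holder its flange rests on this face and the rod hangs 60 mm down the hole.
- sample0_mid (a point): Centre of a small glass sample bottle with aluminium cap, 36 mm diameter, 95 mm high, to be left alone.
- sample1_mid (a point): Centre of a second such sample bottle, to be left alone.
- corked_mid (a point): Centre of a corked glass bottle, 76 mm diameter, 190 mm high, to be left alone.
- beaker_mid (a point): Centre of a glass beaker, 72 mm diameter, 90 mm high, with blue-bulbed pipettes standing in it to 175 mm, to be left alone.
Things that resemble listed ones, but are neither listed nor needed, are in the scene too. Of the things like the part that bears probe_mid, leave any that is pink; of the rest the smaller one is meant.

How it is judged:
By the outcome, as a careful person would: the job done as asked, in the order asked, and still so for the second after the job is handed in, with the robot touching nothing.
It also fails if it takes over 64 s, if anything falls off the work surface, if the arm or the gripper's body presses on something with over 40 N, if the wrist force passes 120 N, or if a joint passes its speed limit or range.

ROBOT

A 7-joint arm with a two-finger parallel gripper is mounted at the origin on the work surface. World frame = base frame: x ahead of the robot, y to its left, z up, the work surface at z = 0. Lengths are in m, angles in rad, forces in N, time in s.
With the tool pointing down it reaches from about 0.425 to 0.925 m from the base axis. Payload 6.8 kg.
Tool frame: the origin (TCP) lies where the fingers leave the gripper's body, on its centre line; the fingertips stand 73 mm ahead of it and the grasp point (between the pads) lies 54 mm ahead of it (tip_reach is the distance from the TCP to the fingertips, in m); x points along the fingers, y is the direction in which the jaws open and shut, and the axes are right-handed (so a half turn about x gives the same grasp; the last joint's range is limited). The gripper opens to 85 mm and grips with 20 to 120 N. Pads are 22 mm wide; open, the fingers measure 114 mm over their backs; the gripper's body (76 mm by 85 mm) begins 54 mm behind the grasp point. The pads swing forward as they close: fully open they stand 13 mm farther back than shut.
Start: joints at [-1.217, 0.477, 0.022, 1.555, -0.011, 1.109, -0.083], TCP at [0.301, 0.604, 0.304] pointing down, gripper open.
Joint ranges: [-2.96, 2.96], [-0.34, 2.1], [-1.41, 1.46], [0.24, 2.44], [-1.37, 4.51], [0.17, 1.92], [-2.96, 2.96]. Speed limits (rad/s): [2.39, 2.39, 3.14, 3.14, 3.14, 3.14, 3.14].

INTERFACE

Orientations are given as a 3x3 rotation matrix whose columns are the frame's x, y, z axes.
In Python, from workcell import get_obs, camera, close_job, tip_reach gives the robot as it stands.
- The arm moves only by the shell command python3 -m pendant 'ROWS'. ROWS is JSON, a list of rows, each a list of 3 entries, a list of its own where there are three numbers: the shift along the world's x, y, z in m, then the turn about the world's z in rad, then the opening, from 0 (shut) to 1 (fully open). In form: [[[dx, dy, dz], roll, hand], ...]. A call has 1 to 10 rows; each row shifts and turns the commanded pose from where the row before left it; what a row does not reach is not made up. A row lasts 1/8 s, in which the tool goes at most 62.5 mm and 10.7 degrees, less where a joint would pass 70% of its speed; a pose out of reach is approached as far as the arm can. A call with a gripper value outside its range is refused whole. The fingers move at their own pace and stop on an object; the grip force is fixed at half the most. Time passes only in rows, so rows that do not move let the fingers close. It gives the time, the measured TCP pose, the force and the opening at its end, in the units of the state.
- get_obs(): the state, without advancing time (a new reading comes with each control period).
- camera(name): name is "scene" or "top" or "wrist"; returns a dict with "image" (384x512x3 uint8, red, green, blue), "camera_matrix" (3x3 intrinsics, pixels), "extrinsics" (4x4, takes a point from camera to world coordinates); the wrist camera has in their place "mount" (4x4, takes a point from camera to tool coordinates, whose origin is the TCP and whose axes are the tool frame's). Camera axes: x right, y down, z forward; pixel columns grow to the right and rows downward; lengths in m; the calibration is good to about 2 mm. The wrist camera is an equidistant fisheye: a pixel r from the principal point sees the ray r / f radians off the axis. A picture is of the moment at which its call begins: read the wrist's pose just before it. There is no depth.
- close_job(): hands the job in, once; it reports no verdict.
The state is a dict: "time_s": time; "joint_positions": joint angles; "dq": joint speeds; "joint_efforts": joint torques, N m; "eef_pos": TCP position; "tcp_rot": TCP orientation; "force": force on the tool from outside, world axes, zero at the start; "wrist_torque": the same for the moment, N m; "finger_gap": opening from 0.0 (shut) to 1.0 (fully open).
Only numpy, scipy, OpenCV 4.12 (cv2) and the standard library are available. Lean on these libraries where they do the work, as an engineer would, in place of code of your own. Each camera call takes 0.05 s, during which the arm holds its last target.

## Working session

There is one attempt and no reset: what is moved stays moved. The work goes in short steps, Python scripts to look and compute and a shell command to move; the robot and the scene stay as the last step left them, time stands still between calls to the robot, and variables do not carry over. Pictures are saved under pics/ and viewed, and the job is handed in when it is done.

```bash
mkdir -p pics; ls; cat > h.py <<'E'
import numpy as np, cv2
from workcell import get_obs, camera
def snap(n,f):
    o=get_obs(); c=camera(n); cv2.imwrite('pics/'+f+'.png',c['image'][:,:,::-1]); np.savez('pics/'+f+'.npz',pos=o['eef_pos'],rot=o['tcp_rot'],**{k:np.array(v) for k,v in c.items()}); return c
def ray(f,u,v):
    d=np.load('pics/'+f+'.npz'); K=d['camera_matrix']
    a=(u-K[0,2])/K[0,0]; b=(v-K[1,2])/K[1,1]
    if 'mount' in d:
        r=np.hypot(a,b); s=np.sin(r)/r if r>1e-9 else 1
        q=np.array([a*s,b*s,np.cos(r)]); M=np.eye(4); M[:3,:3]=d['rot']; M[:3,3]=d['pos']; E=M@d['mount']
    else:
        q=np.array([a,b,1.]); q/=np.linalg.norm(q); E=d['extrinsics']
    return E[:3,3],E[:3,:3]@q
def plane(f,u,v,z):
    o,q=ray(f,u,v); return o+q*(z-o[2])/q[2]
def tri(*obs):
    A=np.zeros((3,3));b=np.zeros(3);R=[]
    for x in obs:
        o,q=ray(*x); P=np.eye(3)-np.outer(q,q); A+=P;b+=P@o;R.append((o,P))
    p=np.linalg.solve(A,b); return p,[np.linalg.norm(P@(p-o)) for o,P in R]
def proj(f,p):
    d=np.load('pics/'+f+'.npz'); K=d['camera_matrix']
    if 'mount' in d:
        M=np.eye(4); M[:3,:3]=d['rot']; M[:3,3]=d['pos']; E=M@d['mount']
    else: E=d['extrinsics']
    q=E[:3,:3].T@(np.array(p)-E[:3,3])
    if 'mount' in d:
        r=np.hypot(q[0],q[1]); t=np.arctan2(r,q[2]); return K[0,0]*t*q[0]/r+K[0,2],K[1,1]*t*q[1]/r+K[1,2]
    return K[0,0]*q[0]/q[2]+K[0,2],K[1,1]*q[1]/q[2]+K[1,2]
E
python3 - <<'E'
from h import *
for n in('scene','top','wrist'): c=snap(n,n+'0')
o=get_obs(); print(o)
d=np.load('pics/top0.npz'); print(d['extrinsics'],d['camera_matrix'])
d=np.load('pics/scene0.npz'); print(d['extrinsics'])
E
```

```text
pics
{'time_s': 0.15, 'joint_positions': array([-1.21711368,  0.47762567,  0.02234258,  1.55616595, -0.01151005,
        1.10929587, -0.08311698]), 'dq': array([ 0.00081683, -0.00161021,  0.00119915, -0.00165643,  0.00119758,
        0.0006637 ,  0.00090829]), 'joint_efforts': array([ 1.93754786e-03, -5.96920145e+01,  1.60987671e+00, -2.81489021e+01,
        1.26264125e-02,  6.58015546e-03,  3.28496287e-05]), 'eef_pos': array([0.30058833, 0.60400854, 0.30316321]), 'tcp_rot': array([[-5.32429871e-04,  4.45543881e-01,  8.95259943e-01],
       [-1.25897905e-03,  8.95259062e-01, -4.45544191e-01],
       [-9.99999066e-01, -1.36433455e-03,  8.42677457e-05]]), 'force': array([-1.05378142, -0.1989691 ,  0.51020896]), 'wrist_torque': array([-0.04343973, -0.02800315, -0.03995051]), 'finger_gap': 0.9979654001278404}
[[ 7.02809114e-03 -9.82267015e-01  1.87355590e-01  4.41676558e-01]
 [-9.99973946e-01 -7.21222351e-03 -3.01145118e-04  5.05921360e-02]
 [ 1.64705531e-03 -1.87348593e-01 -9.82292111e-01  8.44012058e-01]
 [ 0.00000000e+00  0.00000000e+00  0.00000000e+00  1.00000000e+00]] [[347.53936827   0.         258.85471814]
 [  0.         347.53936827 192.96009115]
 [  0.           0.           1.        ]]
[[-0.17268619  0.7007893  -0.6921516   1.3519232 ]
 [ 0.98488795  0.11340784 -0.13089841  0.19539009]
 [-0.01323679 -0.70429611 -0.7097829   0.86746519]
 [ 0.          0.          0.          1.        ]]
```

View pics/scene0.png

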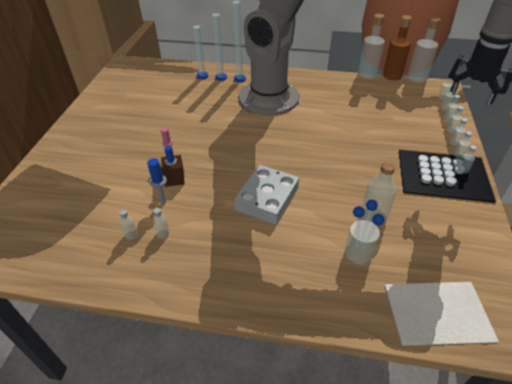

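View pics/top0.png

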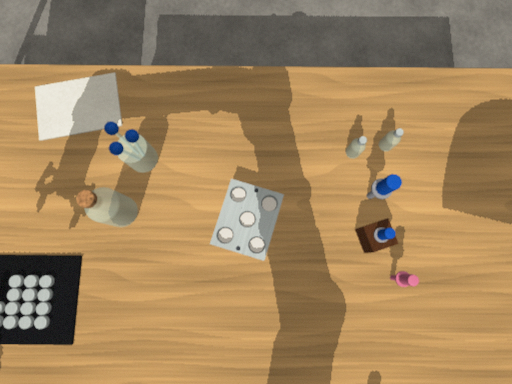

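View pics/wrist0.png

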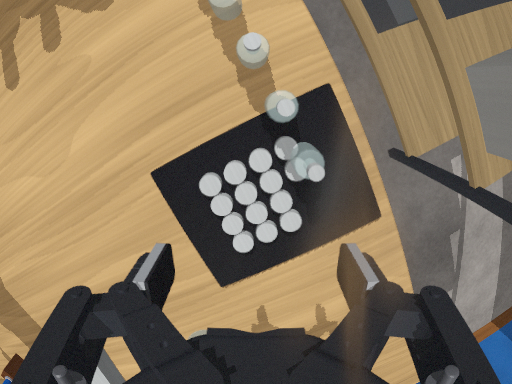

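The scene shows two blue-handled things: a large one standing free (scene 156,178; top 386,187) and a smaller one in the dark block (scene 171,160; top 386,235). There is also a pink one (scene 166,137; top 407,280). The smaller blue one in the wooden holder fits the description. I'll confirm it in an enlarged crop.

```bash
python3 - <<'E'
from h import *
a=cv2.imread('pics/top0.png'); b=cv2.imread('pics/scene0.png')
A=cv2.resize(a[150:300,340:440],None,fx=4,fy=4,interpolation=cv2.INTER_CUBIC); B=cv2.resize(b[115:215,130:205],None,fx=5,fy=6,interpolation=cv2.INTER_CUBIC)
cv2.imwrite('pics/crop1.png',np.hstack([A,B]))
N=cv2.resize(a[170:270,200:295],None,fx=6,fy=6,interpolation=cv2.INTER_CUBIC)
cv2.imwrite('pics/crop2.png',N)
E
```

```text
(no output)
```

View pics/crop1.png

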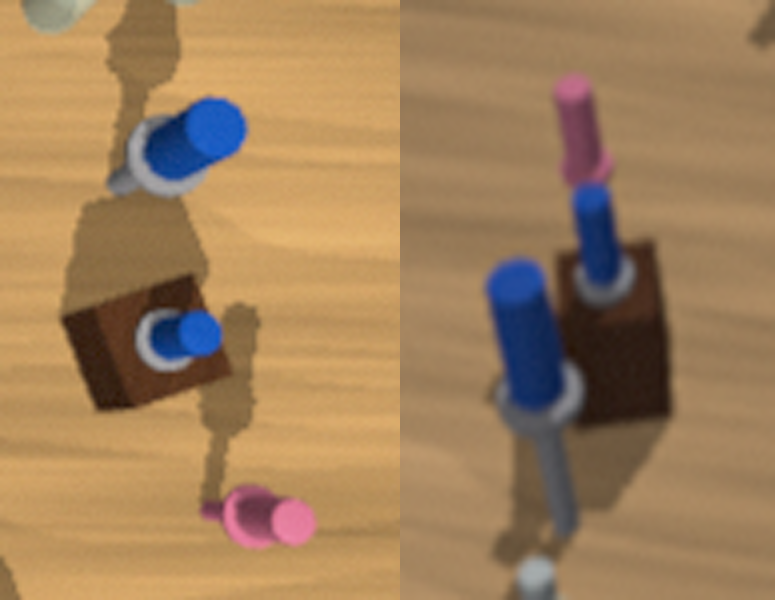

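View pics/crop2.png

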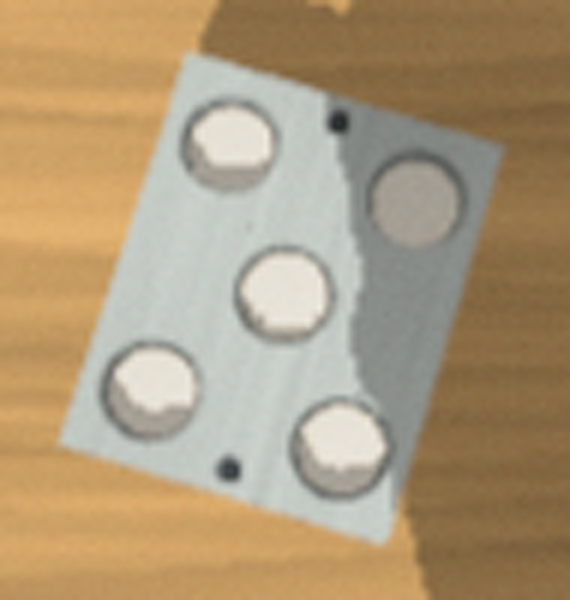

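The crop confirms it: the smaller blue handle is seated in the dark wooden block (top crop 200,332 → px 390,233), the big one stands free and the pink one is separate. Next I'll measure the probe, holder and nest.

```bash
python3 - <<'E'
from h import *
def blue(f,x0,x1,y0,y1):
    im=cv2.cvtColor(cv2.imread('pics/%s.png'%f),cv2.COLOR_BGR2HSV)
    m=cv2.inRange(im,(100,120,60),(130,255,255)); z=np.zeros_like(m); z[y0:y1,x0:x1]=m[y0:y1,x0:x1]
    ys,xs=np.nonzero(z); print(f,len(xs),'x',xs.min(),xs.max(),'y',ys.min(),ys.max(),'cen',xs.mean(),ys.mean()); return xs.mean(),ys.mean(),xs,ys
a=blue('top0',370,400,222,250); b=blue('scene0',160,180,140,170)
print('handle mid',tri(('top0',*a[:2]),('scene0',*b[:2])))
print('handle top',tri(('top0',390,233),('scene0',168.4,147.8)))
for p in [(389.6,232.8)]: print(plane('top0',*p,.126), plane('scene0',168.2,147.5,.126))
# big blue
a=blue('top0',370,403,172,202); b=blue('scene0',145,165,155,187)
print('big mid',tri(('top0',*a[:2]),('scene0',*b[:2])))
print('pink top',tri(('top0',413,280),('scene0',164.4,129.7)))
f=lambda u,v:(u/6+200-.4,v/6+170-.4)
print('corners',[plane('top0',*f(*c),.045).round(4) for c in [(190,52),(503,148),(385,545),(60,442)]])
for n,c in dict(fl=(230,146),fr=(416,200),c=(286,294),nl=(151,390),nr=(341,448)).items(): print(n,f(*c),plane('top0',*f(*c),.045).round(4))
# holder top corners in top crop
g=lambda u,v:(u/4+340-.4,v/4+150-.4)
print('holder',[plane('top0',*g(*c),.07).round(4) for c in [(192,275),(231,372),(131,407),(94,305)]])
E
```

```text
top0 164 x 378 394 y 228 239 cen 386.1463414634146 233.57926829268294
scene0 106 x 160 173 y 146 169 cen 168.72641509433961 153.8679245283019
handle mid (array([ 0.49740913, -0.22203344,  0.10010046]), [np.float64(0.00027406263762172326), np.float64(0.00027406263762174896)])
handle top (array([ 0.49675136, -0.22045701,  0.12311116]), [np.float64(0.0008587793132638153), np.float64(0.0008587793132638844)])
[ 0.49707491 -0.21947836  0.126     ] [ 0.49908857 -0.21889439  0.126     ]
top0 337 x 376 400 y 175 194 cen 388.35905044510383 184.43620178041542
scene0 247 x 148 161 y 159 182 cen 154.91902834008098 170.31578947368422
big mid (array([ 0.59890681, -0.22315898,  0.12630678]), [np.float64(4.304509346536152e-05), np.float64(4.304509346537629e-05)])
pink top (array([ 0.40216353, -0.26618817,  0.11252964]), [np.float64(0.00015031964236746155), np.float64(0.0001503196423674801)])
corners [array([0.6289, 0.1157, 0.045 ]), array([ 0.5914, -0.0072,  0.045 ]), array([0.4391, 0.0382, 0.045 ]), array([0.4766, 0.1617, 0.045 ])]
fl (237.93333333333334, 193.93333333333334) [0.5914 0.0993 0.045 ]
fr (268.93333333333334, 202.93333333333334) [0.5706 0.0267 0.045 ]
c (247.26666666666665, 218.6) [0.5336 0.0767 0.045 ]
nl (224.76666666666665, 234.6) [0.4965 0.1277 0.045 ]
nr (256.43333333333334, 244.26666666666668) [0.4751 0.055  0.045 ]
holder [array([ 0.5336, -0.2381,  0.07  ]), array([ 0.4799, -0.2563,  0.07  ]), array([ 0.4605, -0.2   ,  0.07  ]), array([ 0.5164, -0.1824,  0.07  ])]
```

```bash
python3 - <<'E'
from h import *
d=np.load('pics/wrist0.npz'); print(d['mount'].round(3),d['camera_matrix'].round(1))
E
python3 -m pendant '[[[0.02,-0.05,0],0.05,1],[[0.02,-0.05,0],0.05,1],[[0.02,-0.05,0],0.05,1],[[0.02,-0.05,0],0.05,1],[[0.02,-0.05,0],0.05,1],[[0.02,-0.05,0],0.05,1],[[0.02,-0.05,0],0.05,1],[[0.02,-0.05,0],0.05,1],[[0.02,-0.05,0],0.05,1],[[0.02,-0.05,0],0.01,1]]'
```

```text
[[ 0.001 -0.307  0.952 -0.07 ]
 [ 1.    -0.    -0.001  0.   ]
 [ 0.001  0.952  0.307 -0.079]
 [ 0.     0.     0.     1.   ]] [[297.3   0.  255.4]
 [  0.  297.3 190.7]
 [  0.    0.    1. ]]
time_s: 1.4
eef_pos: [0.501, 0.1026, 0.3039]
tcp_rot: [[0.0, 0.001, 1.0], [0.0, 1.0, -0.001], [-1.0, 0.0, 0.0]]
force: [-0.2, 0.3, -0.1]
finger_gap: 1.002
```

```bash
python3 - <<'E'
from h import *
snap('wrist','w1')
E
python3 -m pendant '[[[0,-0.05,0],0,1],[[0,-0.05,0],0,1],[[0,-0.05,0],0,1],[[0,-0.05,0],0,1],[[0,-0.05,0],0,1],[[0,-0.05,0],0,1],[[0,-0.02,0],0,1],[[0,0,0],0,1]]'
python3 - <<'E'
from h import *
snap('wrist','w2')
E
```

```text
time_s: 2.45
eef_pos: [0.5003, -0.2171, 0.3037]
tcp_rot: [[-0.0, 0.005, 1.0], [-0.0, 1.0, -0.005], [-1.0, -0.0, -0.0]]
force: [-0.4, 1.5, 0.1]
finger_gap: 0.998
```

View pics/w1.png

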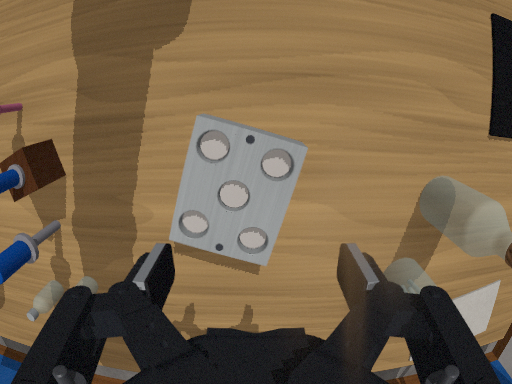

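View pics/w2.png

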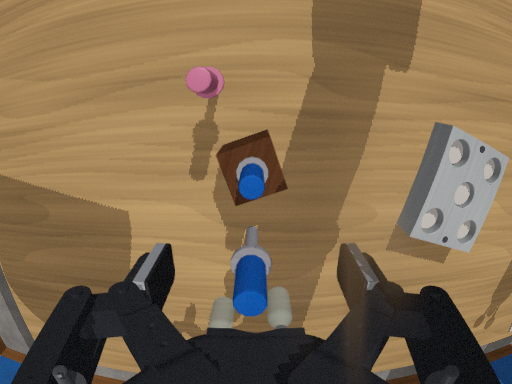

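w2 shows the target's handle at (252,183) with its flange in the dark block, the large blue probe farther on at (251,285), and pink at (205,80). w1 shows the nest's five wells at about (213,146), (277,164), (234,195), (195,223) and (252,240).

```bash
python3 - <<'E'
from h import *
im=cv2.imread('pics/w2.png'); cv2.imwrite('pics/crop3.png',cv2.resize(im[115:225,200:310],None,fx=5,fy=5,interpolation=cv2.INTER_CUBIC))
im=cv2.imread('pics/w1.png'); cv2.imwrite('pics/crop4.png',cv2.resize(im[105:275,160:315],None,fx=3.5,fy=3.5,interpolation=cv2.INTER_CUBIC))
E
```

```text
(no output)
```

View pics/crop3.png

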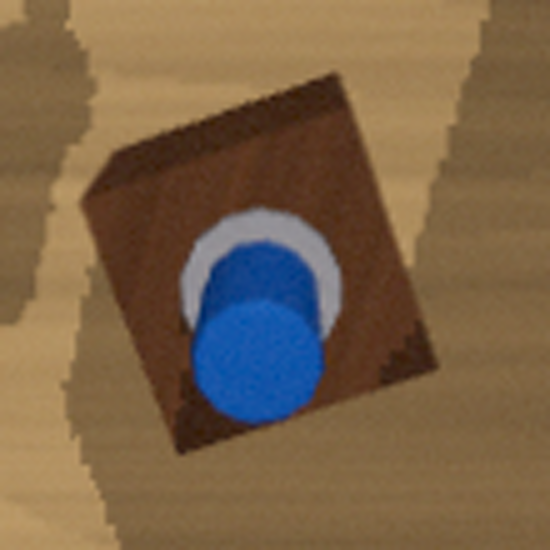

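View pics/crop4.png

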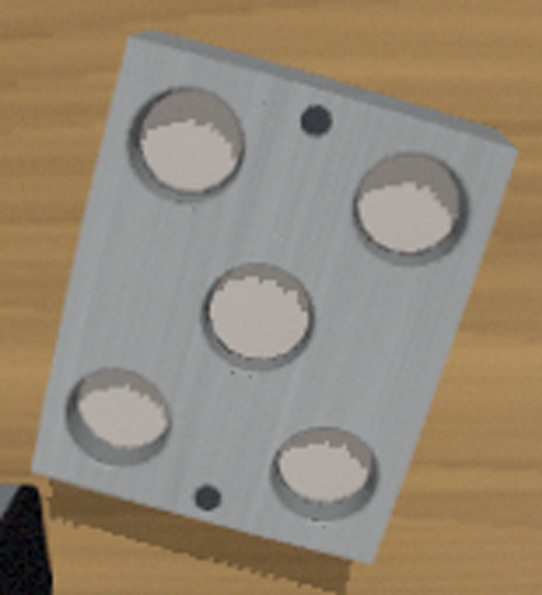

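```bash
python3 - <<'E'
from h import *
print('top tri',tri(('w2',251.2,186.8),('top0',389.6,232.8),('scene0',168.2,147.5)))
print('top tri w/top',tri(('w2',251.2,186.8),('top0',389.6,232.8)))
for z in(.12,.126): print(plane('w2',251.2,186.8,z))
print('flange',plane('w2',251.8,172.6,.076), plane('top0',(168/4+340-.4),(340/4+150-.4),.076))
f=lambda u,v:(u/3.5+160-.4,v/3.5+105-.4)
W=dict(fl=(325,473),fr=(119,416),c=(258,316),nl=(410,208),nr=(187,144))
T=dict(fl=(230,146),fr=(416,200),c=(286,294),nl=(151,390),nr=(341,448))
for n,c in W.items():
  t=T[n]; t=(t[0]/6+199.6,t[1]/6+169.6)
  p=tri(('w1',*f(*c)),('top0',*t))[0]
  print(n,plane('w1',*f(*c),.045).round(4),plane('top0',*t,.045).round(4),p.round(4))
cs=[plane('w1',*f(*c),.045).round(4) for c in [(32,470),(372,562),(516,150),(129,37)]]
print(cs,np.mean(cs,0)); print([np.linalg.norm(cs[i]-cs[i-1]).round(4) for i in range(4)])
# holder corners
g=lambda u,v:(u/5+200-.4,v/5+115-.4)
hs=[plane('w2',*g(*c),.07).round(4) for c in [(341,100),(438,370),(180,453),(82,202)]]
print(hs,np.mean(hs,0),[np.linalg.norm(hs[i]-hs[i-1]).round(4) for i in range(4)])
E
```

```text
top tri (array([ 0.49755716, -0.22018502,  0.12461951]), [np.float64(0.0008344549195358413), np.float64(0.00040948382443363435), np.float64(0.0005035941379760641)])
top tri w/top (array([ 0.49770935, -0.22050545,  0.12425678]), [np.float64(0.0006001458961119207), np.float64(0.0006001458961119295)])
[ 0.49954958 -0.22090035  0.12      ]
[ 0.49771062 -0.22078892  0.126     ]
flange [ 0.49771362 -0.22094645  0.076     ] [ 0.49685841 -0.2204185   0.076     ]
fl [0.592  0.0987 0.045 ] [0.5914 0.0993 0.045 ] [0.5909 0.0989 0.0472]
fr [0.5704 0.0265 0.045 ] [0.5706 0.0267 0.045 ] [0.5706 0.0266 0.0448]
c [0.5334 0.0766 0.045 ] [0.5336 0.0767 0.045 ] [0.5337 0.0766 0.0441]
nl [0.4966 0.1267 0.045 ] [0.4965 0.1277 0.045 ] [0.4964 0.1271 0.0462]
nr [0.4752 0.055  0.045 ] [0.4751 0.055  0.045 ] [0.4751 0.055  0.0454]
[array([ 0.5927, -0.0082,  0.045 ]), array([0.6294, 0.1158, 0.045 ]), array([0.4771, 0.1607, 0.045 ]), array([0.4402, 0.0372, 0.045 ])] [0.53485  0.076375 0.045   ]
[np.float64(0.1591), np.float64(0.1293), np.float64(0.1588), np.float64(0.1289)]
[array([ 0.4591, -0.2043,  0.07  ]), array([ 0.5171, -0.1832,  0.07  ]), array([ 0.5358, -0.2391,  0.07  ]), array([ 0.48  , -0.2582,  0.07  ])] [ 0.498  -0.2212  0.07  ] [np.float64(0.0578), np.float64(0.0617), np.float64(0.0589), np.float64(0.059)]
```

```bash
python3 -m pendant '[[[-0.0026,-0.0036,-0.01],0,1],[[0,0,-0.03],0,1],[[0,0,-0.03],0,1],[[0,0,-0.03],0,1],[[0,0,-0.02],0,1],[[0,0,-0.02],0,1],[[0,0,-0.006],0,1],[[0,0,0],0,1]]'
python3 - <<'E'
from h import *
print(get_obs()['eef_pos'],get_obs()['force']); snap('wrist','w3');snap('top','t3')
E
```

```text
time_s: 3.5
eef_pos: [0.498, -0.2186, 0.1577]
tcp_rot: [[-0.001, 0.001, 1.0], [0.0, 1.0, -0.001], [-1.0, 0.0, -0.001]]
force: [0.2, -0.8, -0.2]
finger_gap: 1.003
[ 0.4980436  -0.21863765  0.15765921] [ 0.18645807 -0.80411451 -0.19213957]
```

View pics/w3.png

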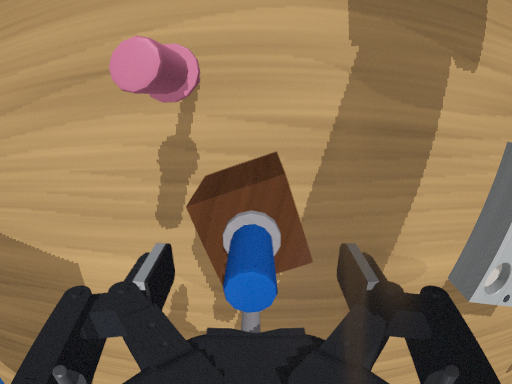

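The handle (251,275) sits between the open fingers about 2 mm to the -y side, so I'll correct that and close.

```bash
python3 -m pendant '[[[0,-0.002,0],0,1],[[0,0,0],0,0.5],[[0,0,0],0,0],[[0,0,0],0,0],[[0,0,0],0,0],[[0,0,0],0,0],[[0,0,0],0,0],[[0,0,0],0,0]]'
python3 - <<'E'
from h import *
o=get_obs();print(o['eef_pos'],o['force'],o['wrist_torque'],o['finger_gap']); snap('wrist','w4')
E
```

```text
time_s: 4.6
eef_pos: [0.4982, -0.2212, 0.1581]
tcp_rot: [[0.0, 0.002, 1.0], [0.0, 1.0, -0.002], [-1.0, 0.0, 0.0]]
force: [-1.0, 1.2, 4.9]
finger_gap: 0.265
[ 0.4982398  -0.22118025  0.15808106] [-1.00020372  1.24091905  4.90425177] [0.23978341 0.31555707 0.02110173] 0.2648511294882501
```

View pics/w4.png

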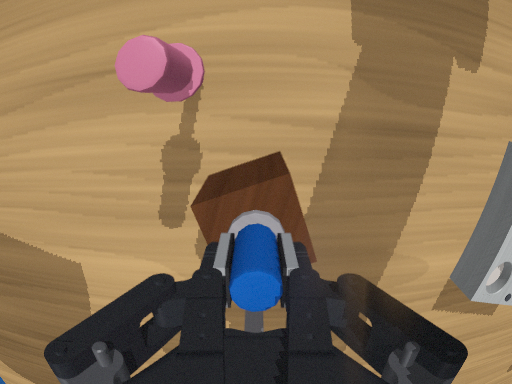

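```bash
python3 -m pendant '[[[0,0,0.005],0,0],[[0,0,0.02],0,0],[[0,0,0.035],0,0],[[0,0,0.03],0,0],[[0,0,0.01],0,0],[[0,0,0],0,0],[[0,0,0],0,0]]'
python3 - <<'E'
from h import *
o=get_obs();print(o['eef_pos'],o['force'],o['wrist_torque'],o['finger_gap']); snap('wrist','w5'); snap('scene','s5'); snap('top','t5')
a=cv2.imread('pics/w5.png')[130:350,170:350]; b=cv2.imread('pics/s5.png')[60:240,100:250]
cv2.imwrite('pics/c5.png',np.hstack([cv2.resize(a,(400,489)),cv2.resize(b,(400,489))]))
E
```

```text
time_s: 5.52
eef_pos: [0.4975, -0.2209, 0.2565]
tcp_rot: [[-0.002, 0.002, 1.0], [0.001, 1.0, -0.002], [-1.0, 0.001, -0.002]]
force: [0.7, -0.9, -0.9]
finger_gap: 0.266
[ 0.49749285 -0.22092078  0.25652889] [ 0.68356101 -0.94674372 -0.94974337] [-0.00276149 -0.01295387  0.03031602] 0.2656663104331207
```

View pics/c5.png

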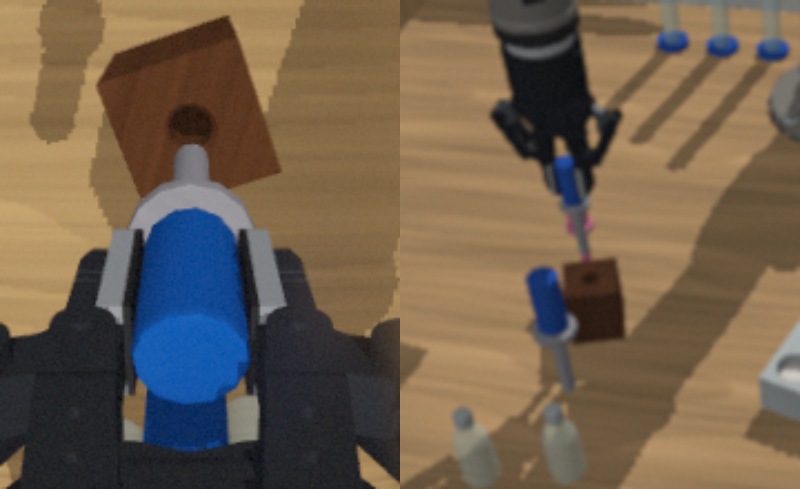

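The probe is held and clear of the holder; hole mouth at wrist px ≈(255,185), rod tip at ≈(256,201).

```bash
python3 - <<'E'
from h import *
print('hole',plane('w5',255.1,185.2,.07))
print('pred tip',proj('w5',[.4975,-.2209,.1085]),proj('s5',[.4975,-.2209,.1085]),proj('t5',[.4975,-.2209,.1085]))
a=cv2.imread('pics/w5.png')[170:290,215:295]; b=cv2.imread('pics/s5.png')[110:165,145:190]
cv2.imwrite('pics/c5b.png',np.hstack([cv2.resize(a,None,fx=5,fy=5,interpolation=2),cv2.resize(b,(360,600),interpolation=2)]))
E
```

```text
hole [ 0.49579849 -0.22107608  0.07      ]
pred tip (np.float64(255.23960953778246), np.float64(201.45826420408946)) (np.float64(168.70772358380864), np.float64(151.74890620631737)) (np.float64(387.18138799464657), np.float64(233.22269707703265))
```

View pics/c5b.png

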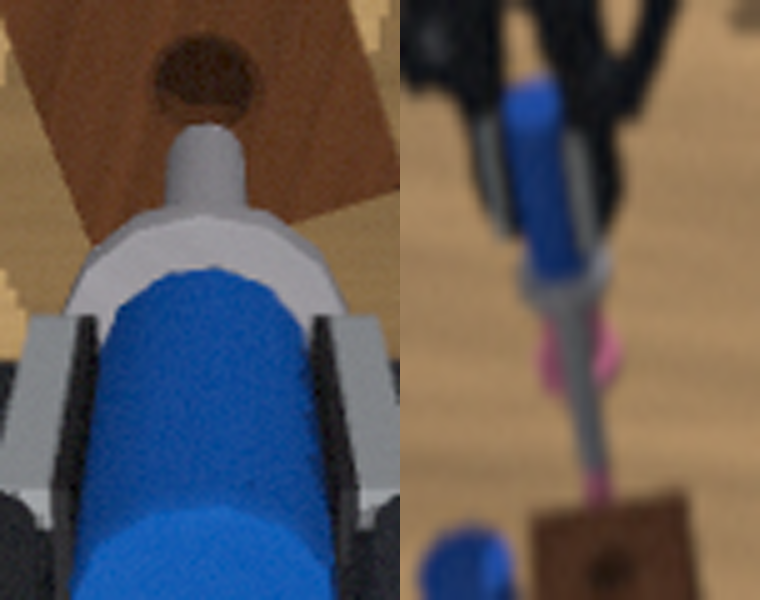

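```bash
python3 -m pendant '[[[0.005,0.02,0],0,0],[[0.013,0.045,0],0,0],[[0.015,0.05,0],0,0],[[0.015,0.05,0],0,0],[[0.014,0.048,0],0,0],[[0.011,0.034,0],0,0],[[0,0,-0.02],0,0],[[0,0,-0.02],0,0],[[0,0,-0.01],0,0],[[0,0,0],0,0]]'
python3 - <<'E'
from h import *
snap('wrist','w6'); o=get_obs();print(o['eef_pos'],o['force'],o['wrist_torque'])
a=cv2.imread('pics/w6.png')[130:330,150:410]; cv2.imwrite('pics/c6.png',cv2.resize(a,None,fx=3,fy=3,interpolation=2))
E
```

```text
time_s: 6.92
eef_pos: [0.5707, 0.0255, 0.2071]
tcp_rot: [[-0.002, 0.002, 1.0], [-0.0, 1.0, -0.002], [-1.0, -0.0, -0.002]]
force: [-0.4, 0.7, -1.8]
finger_gap: 0.266
[0.57118779 0.02549829 0.20784737] [ 0.40165005 -0.48743487 -1.54558427] [ 0.00836565  0.04301366 -0.02918824]
```

View pics/c6.png

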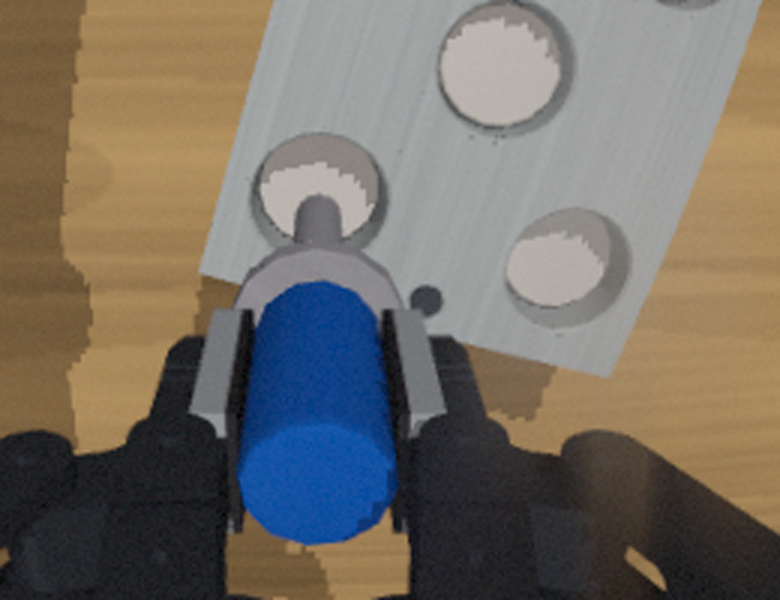

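```bash
cat >> h.py <<'E'
def rd(n=3):
    P=[];F=[]
    for _ in range(n):
        o=get_obs();P.append(o['eef_pos']);F.append(o['force']);camera('wrist')
    print('t',round(get_obs()['time_s'],2),'pos mm',(np.mean(P,0)*1000).round(2),'zstd',np.std([p[2]*1000 for p in P]).round(2),'F',np.mean(F,0).round(2))
E
python3 -m pendant '[[[0,0.001,-0.01],0,0],[[0,0,-0.0035],0,0],[[0,0,0],0,0]]'; python3 -c 'from h import *;rd(4)'
python3 -m pendant '[[[0,0,-0.001],0,0],[[0,0,-0.001],0,0],[[0,0,-0.001],0,0],[[0,0,0],0,0]]'; python3 -c 'from h import *;rd(4)'
```

```text
time_s: 7.35
eef_pos: [0.571, 0.0267, 0.1942]
tcp_rot: [[-0.001, 0.002, 1.0], [-0.0, 1.0, -0.002], [-1.0, -0.0, -0.001]]
force: [0.0, 0.3, -1.0]
finger_gap: 0.269
t 7.55 pos mm [571.17  26.68 194.45] zstd 0.17 F [ 0.09 -0.03 -1.69]
time_s: 8.05
eef_pos: [0.5711, 0.0267, 0.1913]
tcp_rot: [[-0.0, 0.002, 1.0], [-0.0, 1.0, -0.002], [-1.0, -0.0, -0.0]]
force: [0.8, -1.3, -2.3]
finger_gap: 0.265
t 8.25 pos mm [571.13  26.71 191.35] zstd 0.04 F [ 0.12 -0.42 -1.71]
```

```bash
python3 -m pendant '[[[0,0,-0.0005],0,0],[[0,0,-0.0005],0,0],[[0,0,0],0,0]]'; python3 -c 'from h import *;rd(3)'
```

```text
time_s: 8.62
eef_pos: [0.5711, 0.0267, 0.1904]
tcp_rot: [[-0.0, 0.002, 1.0], [0.0, 1.0, -0.002], [-1.0, 0.0, -0.0]]
force: [0.5, 0.0, -1.1]
finger_gap: 0.266
t 8.78 pos mm [571.14  26.71 190.39] zstd 0.01 F [-0.14 -0.08 -1.42]
```

```bash
python3 -m pendant '[[[0,0,-0.0005],0,0],[[0,0,-0.0005],0,0],[[0,0,0],0,0]]'; python3 -c 'from h import *;rd(3)'
```

```text
time_s: 9.15
eef_pos: [0.5711, 0.0267, 0.1893]
tcp_rot: [[-0.0, 0.002, 1.0], [-0.0, 1.0, -0.002], [-1.0, -0.0, -0.0]]
force: [0.0, 0.1, -1.3]
finger_gap: 0.268
t 9.3 pos mm [571.12  26.72 189.36] zstd 0.01 F [ 0.11  0.1  -1.46]
```

```bash
python3 -m pendant '[[[0,0,-0.0005],0,0],[[0,0,-0.0005],0,0],[[0,0,0],0,0]]'; python3 -c 'from h import *;rd(3)'
```

```text
time_s: 9.68
eef_pos: [0.5711, 0.0267, 0.1884]
tcp_rot: [[-0.0, 0.002, 1.0], [0.0, 1.0, -0.002], [-1.0, 0.0, -0.0]]
force: [-0.4, -0.0, -1.5]
finger_gap: 0.264
t 9.82 pos mm [571.14  26.69 188.37] zstd 0.02 F [-0.59 -0.06 -1.8 ]
```

```bash
python3 -m pendant '[[[0,0,-0.0005],0,0],[[0,0,-0.0005],0,0],[[0,0,0],0,0]]'; python3 -c 'from h import *;rd(3)'
```

```text
time_s: 10.2
eef_pos: [0.5711, 0.0267, 0.1874]
tcp_rot: [[-0.0, 0.002, 1.0], [0.0, 1.0, -0.002], [-1.0, 0.0, -0.0]]
force: [0.0, -0.8, -1.7]
finger_gap: 0.269
t 10.35 pos mm [571.14  26.71 187.38] zstd 0.02 F [ 0.27 -0.2  -1.61]
```

```bash
python3 -m pendant '[[[0,0,-0.0005],0,0],[[0,0,-0.0005],0,0],[[0,0,0],0,0]]'; python3 -c 'from h import *;rd(2)'
```

```text
time_s: 10.72
eef_pos: [0.5711, 0.0267, 0.1863]
tcp_rot: [[-0.0, 0.002, 1.0], [0.0, 1.0, -0.002], [-1.0, 0.0, -0.0]]
force: [1.3, 0.4, -1.6]
finger_gap: 0.269
t 10.82 pos mm [571.11  26.73 186.35] zstd 0.01 F [ 0.49 -0.   -1.62]
```

```bash
python3 -m pendant '[[[0,0,-0.0005],0,0],[[0,0,-0.0005],0,0],[[0,0,0],0,0]]'; python3 -c 'from h import *;rd(2)'
```

```text
time_s: 11.2
eef_pos: [0.5711, 0.0267, 0.1854]
tcp_rot: [[-0.0, 0.002, 1.0], [-0.0, 1.0, -0.002], [-1.0, -0.0, -0.0]]
force: [0.0, 0.7, -1.6]
finger_gap: 0.264
t 11.3 pos mm [571.14  26.7  185.37] zstd 0.01 F [ 0.14 -0.07 -1.63]
```

```bash
python3 -m pendant '[[[0,0,-0.0005],0,0],[[0,0,-0.0005],0,0],[[0,0,0],0,0]]'; python3 -c 'from h import *;rd(2)'
```

```text
time_s: 11.68
eef_pos: [0.5711, 0.0267, 0.1843]
tcp_rot: [[-0.0, 0.002, 1.0], [-0.0, 1.0, -0.002], [-1.0, -0.0, -0.0]]
force: [1.0, -0.3, -1.8]
finger_gap: 0.265
t 11.78 pos mm [571.12  26.73 184.35] zstd 0.03 F [ 0.05 -0.13 -1.87]
```

```bash
python3 -m pendant '[[[0,0,-0.0005],0,0],[[0,0,-0.0005],0,0],[[0,0,0],0,0]]'; python3 -c 'from h import *;rd(2)'
```

```text
time_s: 12.15
eef_pos: [0.5711, 0.0267, 0.1834]
tcp_rot: [[-0.0, 0.002, 1.0], [0.0, 1.0, -0.002], [-1.0, 0.0, -0.0]]
force: [-0.2, 0.4, -1.6]
finger_gap: 0.265
t 12.25 pos mm [571.14  26.73 183.37] zstd 0.02 F [-0.48 -0.22 -1.54]
```

```bash
python3 -m pendant '[[[0,0,-0.0005],0,0],[[0,0,-0.0005],0,0],[[0,0,0],0,0]]'; python3 -c 'from h import *;rd(2)'
```

```text
time_s: 12.62
eef_pos: [0.5711, 0.0267, 0.1823]
tcp_rot: [[-0.0, 0.002, 1.0], [0.0, 1.0, -0.002], [-1.0, 0.0, -0.0]]
force: [-0.0, 0.9, -0.7]
finger_gap: 0.26
t 12.72 pos mm [571.15  26.73 182.37] zstd 0.02 F [-0.15  0.44 -1.11]
```

```bash
python3 -m pendant '[[[0,0,-0.0005],0,0],[[0,0,0],0,0]]'; python3 -c 'from h import *;rd(3)'
```

```text
time_s: 12.98
eef_pos: [0.5711, 0.0267, 0.1819]
tcp_rot: [[-0.0, 0.002, 1.0], [0.0, 1.0, -0.002], [-1.0, 0.0, -0.0]]
force: [-0.4, 0.6, -2.0]
finger_gap: 0.269
t 13.12 pos mm [571.14  26.72 181.89] zstd 0.01 F [-0.   -0.23 -1.58]
```

```bash
python3 -m pendant '[[[0,0,-0.0005],0,0],[[0,0,-0.0005],0,0],[[0,0,0],0,0]]'; python3 -c 'from h import *;rd(2)'
```

```text
time_s: 13.5
eef_pos: [0.5711, 0.0267, 0.1808]
tcp_rot: [[-0.0, 0.002, 1.0], [-0.0, 1.0, -0.002], [-1.0, -0.0, -0.0]]
force: [0.3, -0.1, -0.9]
finger_gap: 0.265
t 13.6 pos mm [571.13  26.71 180.86] zstd 0.02 F [-0.27 -0.04 -1.68]
```

```bash
python3 -m pendant '[[[0,0,-0.0005],0,0],[[0,0,-0.0005],0,0],[[0,0,0],0,0]]'; python3 -c 'from h import *;rd(2)'
```

```text
time_s: 13.98
eef_pos: [0.5713, 0.0267, 0.1802]
tcp_rot: [[0.0, 0.002, 1.0], [0.0, 1.0, -0.002], [-1.0, 0.0, 0.0]]
force: [-1.0, -0.4, 1.5]
finger_gap: 0.263
t 14.07 pos mm [571.29  26.7  180.16] zstd 0.01 F [-0.98 -0.32  1.59]
```

First contact, at 3 N: near-right-of-far (well2) seat at TCP z 180.16 mm. Next is the centre well.

```bash
python3 -m pendant '[[[0,0,0.006],0,0],[[0,0,0.012],0,0],[[-0.012,0.015,0],0,0],[[-0.016,0.022,0],0,0],[[-0.0096,0.0129,0],0,0],[[0,0,-0.006],0,0],[[0,0,-0.0045],0,0],[[0,0,0],0,0]]'; python3 -c 'from h import *;rd(2)'
```

```text
time_s: 15.08
eef_pos: [0.5337, 0.0757, 0.1868]
tcp_rot: [[-0.001, 0.003, 1.0], [-0.001, 1.0, -0.003], [-1.0, -0.001, -0.001]]
force: [-0.2, -0.5, -1.8]
finger_gap: 0.267
t 15.18 pos mm [533.74  75.71 186.94] zstd 0.12 F [-0.3  -0.67 -2.11]
```

```bash
python3 -m pendant '[[[0,0,-0.0005],0,0],[[0,0,-0.0005],0,0],[[0,0,0],0,0]]'; python3 -c 'from h import *;rd(2)'
```

```text
time_s: 15.55
eef_pos: [0.5336, 0.0766, 0.1864]
tcp_rot: [[0.0, 0.002, 1.0], [0.0, 1.0, -0.002], [-1.0, 0.0, 0.0]]
force: [1.0, -0.0, -0.6]
finger_gap: 0.265
t 15.65 pos mm [533.59  76.59 186.44] zstd 0.02 F [ 0.14  0.82 -1.08]
```

```bash
python3 -m pendant '[[[0,0,-0.0005],0,0],[[0,0,0],0,0]]'; python3 -c 'from h import *;rd(2)'
```

```text
time_s: 15.9
eef_pos: [0.5335, 0.0767, 0.1859]
tcp_rot: [[-0.0, 0.002, 1.0], [0.0, 1.0, -0.002], [-1.0, 0.0, -0.0]]
force: [-0.1, 0.5, -0.5]
finger_gap: 0.265
t 16.0 pos mm [533.53  76.65 185.89] zstd 0.02 F [-0.56  0.03 -0.72]
```

```bash
python3 -m pendant '[[[0,0,-0.0005],0,0],[[0,0,0],0,0]]'; python3 -c 'from h import *;rd(3)'
```

```text
time_s: 16.25
eef_pos: [0.5335, 0.0766, 0.1854]
tcp_rot: [[-0.0, 0.002, 1.0], [0.0, 1.0, -0.002], [-1.0, 0.0, -0.0]]
force: [0.1, -0.9, -1.6]
finger_gap: 0.269
t 16.4 pos mm [533.55  76.61 185.39] zstd 0.01 F [ 0.   -0.3  -1.53]
```

```bash
python3 -m pendant '[[[0,0,-0.0005],0,0],[[0,0,-0.0005],0,0],[[0,0,0],0,0]]'; python3 -c 'from h import *;rd(3)'
```

```text
time_s: 16.77
eef_pos: [0.5338, 0.0766, 0.1849]
tcp_rot: [[0.001, 0.002, 1.0], [0.0, 1.0, -0.002], [-1.0, 0.0, 0.001]]
force: [-1.5, -1.1, 4.9]
finger_gap: 0.267
t 16.93 pos mm [533.82  76.61 184.89] zstd 0.01 F [-1.51 -0.13  5.4 ]
```

Centre seat touched at 184.89 mm, 4.7 mm above well2's seat, so it's the high one. I'll feel the others too, to get the mean level.

```bash
python3 -m pendant '[[[0,0,0.0055],0,0],[[0,0,0.008],0,0],[[-0.012,0.016,0],0,0],[[-0.016,0.022,0],0,0],[[-0.009,0.0124,0],0,0],[[0,0,0],0,0],[[0,0,-0.008],0,0],[[0,0,-0.007],0,0],[[0,0,-0.001],0,0],[[0,0,0],0,0]]'; python3 -c 'from h import *;rd(2)'
```

```text
time_s: 18.18
eef_pos: [0.4966, 0.1267, 0.1817]
tcp_rot: [[-0.0, 0.002, 1.0], [-0.0, 1.0, -0.002], [-1.0, -0.0, -0.0]]
force: [0.3, -0.1, -3.0]
finger_gap: 0.269
t 18.27 pos mm [496.67 126.73 181.77] zstd 0.1 F [ 0.55  0.31 -2.45]
```

```bash
python3 -m pendant '[[[0,0,-0.0005],0,0],[[0,0,-0.0005],0,0],[[0,0,0],0,0]]'; python3 -c 'from h import *;rd(2)'
```

```text
time_s: 18.65
eef_pos: [0.4965, 0.127, 0.1809]
tcp_rot: [[0.0, 0.002, 1.0], [0.0, 1.0, -0.002], [-1.0, 0.0, 0.0]]
force: [-0.1, 0.8, -1.0]
finger_gap: 0.265
t 18.75 pos mm [496.55 127.03 180.94] zstd 0.02 F [-0.07  0.17 -1.39]
```

```bash
python3 -m pendant '[[[0,0,-0.0005],0,0],[[0,0,0],0,0]]'; python3 -c 'from h import *;rd(2)'
```

```text
time_s: 19.0
eef_pos: [0.4965, 0.127, 0.1804]
tcp_rot: [[-0.0, 0.002, 1.0], [-0.0, 1.0, -0.002], [-1.0, -0.0, -0.0]]
force: [-0.6, -0.8, -1.6]
finger_gap: 0.263
t 19.1 pos mm [496.55 127.01 180.38] zstd 0.0 F [-0.33 -0.28 -1.53]
```

```bash
python3 -m pendant '[[[0,0,-0.0005],0,0],[[0,0,0],0,0]]'; python3 -c 'from h import *;rd(3)'
```

```text
time_s: 19.35
eef_pos: [0.4966, 0.127, 0.1799]
tcp_rot: [[-0.0, 0.002, 1.0], [0.0, 1.0, -0.002], [-1.0, 0.0, -0.0]]
force: [-0.2, -0.5, -2.8]
finger_gap: 0.27
t 19.5 pos mm [496.55 127.01 179.9 ] zstd 0.0 F [-0.12 -0.27 -1.85]
```

```bash
python3 -m pendant '[[[0,0,-0.0005],0,0],[[0,0,0],0,0]]'; python3 -c 'from h import *;rd(3)'
```

```text
time_s: 19.75
eef_pos: [0.4968, 0.127, 0.1798]
tcp_rot: [[0.0, 0.002, 1.0], [0.0, 1.0, -0.002], [-1.0, 0.0, 0.0]]
force: [-0.7, 0.1, 4.8]
finger_gap: 0.263
t 19.9 pos mm [496.78 127.   179.82] zstd 0.01 F [-1.57 -0.66  5.42]
```

```bash
python3 -m pendant '[[[0,0,0.006],0,0],[[0,0,0.012],0,0],[[-0.006,-0.018,0],0,0],[[-0.01,-0.036,0],0,0],[[-0.0055,-0.018,0],0,0],[[0,0,0],0,0],[[0,0,-0.008],0,0],[[0,0,-0.007],0,0],[[0,0,-0.001],0,0],[[0,0,0],0,0]]'; python3 -c 'from h import *;rd(2)'
```

```text
time_s: 21.15
eef_pos: [0.475, 0.0554, 0.1811]
tcp_rot: [[-0.001, 0.001, 1.0], [-0.0, 1.0, -0.001], [-1.0, -0.0, -0.001]]
force: [0.9, 0.3, -1.2]
finger_gap: 0.263
t 21.25 pos mm [475.08  55.31 181.21] zstd 0.1 F [ 0.31  0.25 -1.37]
```

```bash
python3 -m pendant '[[[0,0,-0.0005],0,0],[[0,0,0],0,0]]'; python3 -c 'from h import *;rd(2)'
```

```text
time_s: 21.5
eef_pos: [0.4751, 0.055, 0.181]
tcp_rot: [[0.0, 0.002, 1.0], [0.0, 1.0, -0.002], [-1.0, 0.0, 0.0]]
force: [0.9, -1.1, -2.1]
finger_gap: 0.266
t 21.6 pos mm [475.11  55.01 181.01] zstd 0.01 F [-0.12 -0.9  -1.49]
```

```bash
python3 -m pendant '[[[0,0,-0.0005],0,0],[[0,0,0],0,0]]'; python3 -c 'from h import *;rd(2)'
```

```text
time_s: 21.85
eef_pos: [0.475, 0.055, 0.1804]
tcp_rot: [[-0.0, 0.002, 1.0], [0.0, 1.0, -0.002], [-1.0, 0.0, -0.0]]
force: [-0.2, 0.4, -1.8]
finger_gap: 0.262
t 21.95 pos mm [475.02  55.   180.39] zstd 0.01 F [ 0.39  0.44 -2.05]
```

```bash
python3 -m pendant '[[[0,0,-0.0005],0,0],[[0,0,0],0,0]]'; python3 -c 'from h import *;rd(2)'
```

```text
time_s: 22.2
eef_pos: [0.475, 0.055, 0.1799]
tcp_rot: [[-0.0, 0.002, 1.0], [-0.0, 1.0, -0.002], [-1.0, -0.0, -0.0]]
force: [0.9, -0.1, -1.9]
finger_gap: 0.264
t 22.3 pos mm [475.02  55.   179.87] zstd 0.01 F [ 0.28 -0.56 -1.48]
```

```bash
python3 -m pendant '[[[0,0,-0.0005],0,0],[[0,0,0],0,0]]'; python3 -c 'from h import *;rd(2)'
```

```text
time_s: 22.55
eef_pos: [0.4753, 0.055, 0.1798]
tcp_rot: [[0.0, 0.002, 1.0], [0.0, 1.0, -0.002], [-1.0, 0.0, 0.0]]
force: [-2.0, -0.4, 3.5]
finger_gap: 0.266
t 22.65 pos mm [475.27  55.02 179.76] zstd 0.01 F [-1.64  0.03  4.22]
```

```bash
python3 -m pendant '[[[0,0,0.006],0,0],[[0,0,0.012],0,0],[[0.025,0.01,0],0,0],[[0.04,0.015,0],0,0],[[0.035,0.0129,0],0,0],[[0.0165,0.006,0],0,0],[[0,0,-0.006],0,0],[[0,0,-0.009],0,0],[[0,0,-0.001],0,0],[[0,0,0],0,0]]'; python3 -c 'from h import *;rd(2)'
```

```text
time_s: 23.9
eef_pos: [0.591, 0.0986, 0.1813]
tcp_rot: [[-0.001, 0.002, 1.0], [-0.0, 1.0, -0.002], [-1.0, -0.0, -0.001]]
force: [-0.4, 0.2, -1.3]
finger_gap: 0.265
t 24.0 pos mm [591.11  98.66 181.43] zstd 0.12 F [-0.12  0.22 -1.36]
```

```bash
python3 -m pendant '[[[0,0,-0.0005],0,0],[[0,0,0],0,0]]'; python3 -c 'from h import *;rd(2)'
```

```text
time_s: 24.25
eef_pos: [0.5915, 0.0989, 0.181]
tcp_rot: [[0.0, 0.002, 1.0], [0.0, 1.0, -0.002], [-1.0, 0.0, 0.0]]
force: [-0.4, -1.4, -2.4]
finger_gap: 0.263
t 24.35 pos mm [591.56  98.95 181.02] zstd 0.01 F [-0.3  -0.7  -1.96]
```

```bash
python3 -m pendant '[[[0,0,-0.0005],0,0],[[0,0,0],0,0]]'; python3 -c 'from h import *;rd(2)'
```

```text
time_s: 24.6
eef_pos: [0.5915, 0.0989, 0.1804]
tcp_rot: [[-0.0, 0.002, 1.0], [0.0, 1.0, -0.002], [-1.0, 0.0, -0.0]]
force: [-0.0, -0.3, -1.6]
finger_gap: 0.267
t 24.7 pos mm [591.54  98.91 180.37] zstd 0.0 F [ 0.23 -0.21 -1.23]
```

```bash
python3 -m pendant '[[[0,0,-0.0005],0,0],[[0,0,0],0,0]]'; python3 -c 'from h import *;rd(2)'
```

```text
time_s: 24.95
eef_pos: [0.5917, 0.0989, 0.1802]
tcp_rot: [[0.0, 0.002, 1.0], [0.0, 1.0, -0.002], [-1.0, 0.0, 0.0]]
force: [-0.6, -0.3, 1.6]
finger_gap: 0.264
t 25.05 pos mm [591.7   98.91 180.19] zstd 0.01 F [-0.34 -0.51  1.84]
```

All seats felt. Sound: 180.16, 179.82, 179.76 and 180.19 (mean 179.98); centre: 184.89. Now I'll push the centre seat down in stages.

```bash
python3 -m pendant '[[[0,0,0.006],0,0],[[0,0,0.012],0,0],[[-0.018,-0.007,0],0,0],[[-0.025,-0.0093,0],0,0],[[-0.015,-0.006,0],0,0],[[0,0,0],0,0],[[0,0,-0.007],0,0],[[0,0,-0.005],0,0],[[0,0,0],0,0]]'; python3 -c 'from h import *;rd(2)'
python3 -m pendant '[[[0,0,-0.001],0,0],[[0,0,-0.0005],0,0],[[0,0,-0.0005],0,0],[[0,0,-0.0005],0,0],[[0,0,-0.0005],0,0],[[0,0,0],0,0]]'; python3 -c 'from h import *;rd(2)'
```

```text
time_s: 26.18
eef_pos: [0.5338, 0.0768, 0.1853]
tcp_rot: [[-0.001, 0.002, 1.0], [-0.0, 1.0, -0.002], [-1.0, -0.0, -0.001]]
force: [-0.3, -0.0, -1.3]
finger_gap: 0.266
t 26.27 pos mm [533.76  76.76 185.37] zstd 0.09 F [ 0.38  0.24 -1.71]
time_s: 27.02
eef_pos: [0.5342, 0.0766, 0.1843]
tcp_rot: [[0.001, 0.002, 1.0], [0.001, 1.0, -0.002], [-1.0, 0.001, 0.001]]
force: [-2.9, 0.5, 10.7]
finger_gap: 0.266
t 27.12 pos mm [534.15  76.59 184.29] zstd 0.01 F [-3.01 -0.07 10.64]
```

```bash
python3 -m pendant '[[[0,0,-0.0005],0,0],[[0,0,-0.0005],0,0],[[0,0,-0.0005],0,0],[[0,0,-0.0005],0,0],[[0,0,0],0,0]]'; python3 -c 'from h import *;rd(2)'
```

```text
time_s: 27.75
eef_pos: [0.5342, 0.0766, 0.1823]
tcp_rot: [[0.001, 0.002, 1.0], [0.001, 1.0, -0.002], [-1.0, 0.001, 0.001]]
force: [-3.0, -0.1, 11.1]
finger_gap: 0.268
t 27.85 pos mm [534.16  76.58 182.3 ] zstd 0.0 F [-2.92 -0.27 11.09]
```

```bash
python3 -m pendant '[[[0,0,-0.0005],0,0],[[0,0,-0.0005],0,0],[[0,0,-0.0005],0,0],[[0,0,0],0,0]]'; python3 -c 'from h import *;rd(2)'
python3 -m pendant '[[[0,0,0.006],0,0],[[0,0,0.011],0,0],[[0.018,0.007,0],0,0],[[0.025,0.0093,0],0,0],[[0.015,0.006,0],0,0],[[0,0,0],0,0],[[0,0,-0.008],0,0],[[0,0,-0.006],0,0],[[0,0,-0.001],0,0],[[0,0,0],0,0]]'; python3 -c 'from h import *;rd(4)
c=snap("wrist","w7");a=cv2.imread("pics/w7.png")[130:330,150:410]; cv2.imwrite("pics/c7.png",cv2.resize(a,None,fx=3,fy=3,interpolation=2))'
```

```text
time_s: 28.35
eef_pos: [0.5341, 0.0766, 0.1808]
tcp_rot: [[0.001, 0.002, 1.0], [0.001, 1.0, -0.002], [-1.0, 0.001, 0.001]]
force: [-3.6, -0.1, 11.3]
finger_gap: 0.266
t 28.45 pos mm [534.16  76.56 180.8 ] zstd 0.01 F [-3.43 -0.82 11.39]
time_s: 29.7
eef_pos: [0.5913, 0.0988, 0.1813]
tcp_rot: [[-0.0, 0.002, 1.0], [-0.0, 1.0, -0.002], [-1.0, -0.0, -0.0]]
force: [0.0, 0.1, -1.7]
finger_gap: 0.262
t 29.9 pos mm [591.53  98.84 181.5 ] zstd 0.12 F [ 0.15  0.08 -2.18]
```

View pics/c7.png

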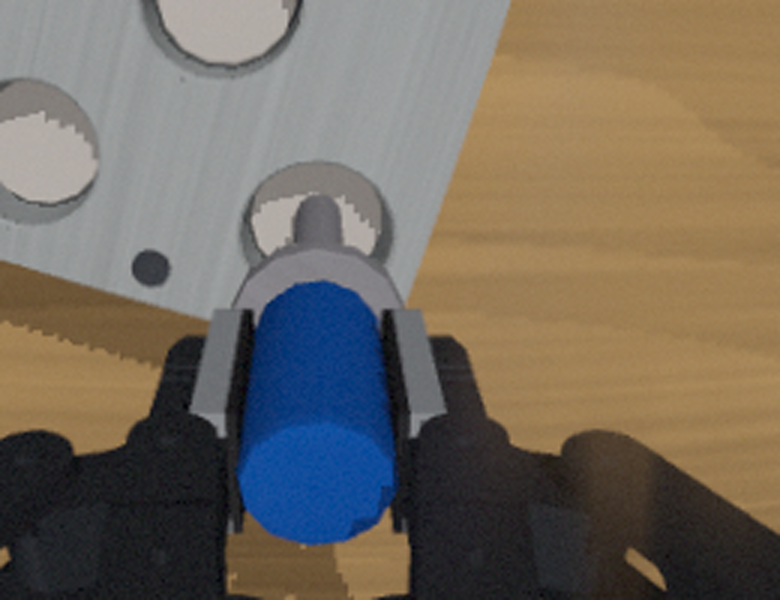

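The probe sits in the grip as before and is inside well3. I'll re-touch that seat to check for grip slip.

```bash
python3 -m pendant '[[[0,0,-0.0005],0,0],[[0,0,-0.0005],0,0],[[0,0,0],0,0]]'; python3 -c 'from h import *;rd(2)'
python3 -m pendant '[[[0,0,-0.0005],0,0],[[0,0,0],0,0]]'; python3 -c 'from h import *;rd(3)'
```

```text
time_s: 30.32
eef_pos: [0.5915, 0.0989, 0.1803]
tcp_rot: [[-0.0, 0.002, 1.0], [-0.0, 1.0, -0.002], [-1.0, -0.0, -0.0]]
force: [-0.1, 0.3, -1.5]
finger_gap: 0.264
t 30.43 pos mm [591.52  98.91 180.37] zstd 0.02 F [ 0.36  0.09 -1.64]
time_s: 30.68
eef_pos: [0.5917, 0.0989, 0.1802]
tcp_rot: [[0.0, 0.002, 1.0], [0.0, 1.0, -0.002], [-1.0, 0.0, 0.0]]
force: [-0.1, -0.5, 1.7]
finger_gap: 0.262
t 30.82 pos mm [591.71  98.9  180.2 ] zstd 0.01 F [-0.16  0.19  1.58]
```

```bash
python3 -m pendant '[[[0,0,0.006],0,0],[[0,0,0.012],0,0],[[-0.018,-0.007,0],0,0],[[-0.025,-0.0093,0],0,0],[[-0.015,-0.006,0],0,0],[[0,0,0],0,0],[[0,0,-0.009],0,0],[[0,0,-0.006],0,0],[[0,0,-0.0015],0,0],[[0,0,0],0,0]]'
python3 -m pendant '[[[0,0,-0.0005],0,0],[[0,0,-0.0003],0,0],[[0,0,-0.0004],0,0],[[0,0,0],0,0]]'; python3 -c 'from h import *;rd(3)'
```

```text
time_s: 32.08
eef_pos: [0.5337, 0.0767, 0.1812]
tcp_rot: [[-0.0, 0.002, 1.0], [-0.0, 1.0, -0.002], [-1.0, -0.0, -0.0]]
force: [0.2, 0.1, -1.5]
finger_gap: 0.264
time_s: 32.58
eef_pos: [0.5339, 0.0765, 0.1809]
tcp_rot: [[0.001, 0.002, 1.0], [0.0, 1.0, -0.002], [-1.0, 0.0, 0.001]]
force: [-2.6, -0.8, 5.0]
finger_gap: 0.264
t 32.73 pos mm [533.88  76.56 180.87] zstd 0.0 F [-1.75 -0.48  5.39]
```

```bash
python3 -m pendant '[[[0,0,-0.0005],0,0],[[0,0,-0.0004],0,0],[[0,0,-0.0004],0,0],[[0,0,-0.0003],0,0],[[0,0,0],0,0]]'; python3 -c 'from h import *;rd(2)'
```

```text
time_s: 33.35
eef_pos: [0.5342, 0.0766, 0.18]
tcp_rot: [[0.001, 0.002, 1.0], [0.001, 1.0, -0.002], [-1.0, 0.001, 0.001]]
force: [-3.4, -0.4, 11.4]
finger_gap: 0.264
t 33.45 pos mm [534.16  76.57 179.96] zstd 0.01 F [-3.3  -0.47 11.19]
```

```bash
python3 -m pendant '[[[0,0,-0.0001],0,0],[[0,0,0],0,0]]'; python3 -c 'from h import *;rd(2)'
python3 -m pendant '[[[0,0,0.0006],0,0],[[0,0,0],0,0]]'; python3 -c 'from h import *;rd(3)'
```

```text
time_s: 33.7
eef_pos: [0.5342, 0.0766, 0.1799]
tcp_rot: [[0.002, 0.002, 1.0], [0.001, 1.0, -0.002], [-1.0, 0.001, 0.002]]
force: [-2.1, -1.6, 12.0]
finger_gap: 0.268
t 33.8 pos mm [534.17  76.55 179.89] zstd 0.02 F [-2.17 -1.24 11.9 ]
time_s: 34.05
eef_pos: [0.5339, 0.0766, 0.1799]
tcp_rot: [[0.001, 0.002, 1.0], [0.0, 1.0, -0.002], [-1.0, 0.0, 0.001]]
force: [-2.2, -0.1, 7.1]
finger_gap: 0.266
t 34.2 pos mm [533.94  76.59 179.94] zstd 0.01 F [-2.04 -0.37  7.17]
```

The centre seat reads 179.94 mm against a sound mean of about 179.96, so it is level. Now I'll return the probe.

```bash
python3 -m pendant '[[[0,0,0.01],0,0],[[0,0,0.03],0,0],[[0,0,0.03],0,0],[[-0.005,-0.03,0.0075],0,0],[[-0.006,-0.05,0],0,0],[[-0.006,-0.05,0],0,0],[[-0.006,-0.05,0],0,0],[[-0.006,-0.05,0],0,0],[[-0.005,-0.045,0],0,0],[[-0.0023,-0.0227,0],0,0]]'
python3 -m pendant '[[[0,0,0],0,0],[[0,0,0],0,0],[[0,0,0],0,0]]'
python3 - <<'E'
from h import *
rd(2); snap('wrist','w8'); snap('wrist','w8b'); snap('scene','s8')
a=cv2.imread('pics/w8.png')[150:290,195:315]; b=cv2.imread('pics/s8.png')[110:200,140:200]
cv2.imwrite('pics/c8.png',np.hstack([cv2.resize(a,(480,560),interpolation=2),cv2.resize(b,(320,560),interpolation=2)]))
o=get_obs()['eef_pos']; print(proj('w8',[o[0],o[1],o[2]-.148]),proj('w8',[.497,-.2211,.07]))
E
```

```text
time_s: 35.45
eef_pos: [0.4962, -0.2241, 0.257]
tcp_rot: [[0.0, 0.005, 1.0], [-0.001, 1.0, -0.005], [-1.0, -0.001, 0.0]]
force: [0.3, 0.3, -1.9]
finger_gap: 0.271
time_s: 35.83
eef_pos: [0.4976, -0.2195, 0.2566]
tcp_rot: [[-0.0, -0.001, 1.0], [0.001, 1.0, 0.001], [-1.0, 0.001, -0.0]]
force: [-0.3, 0.3, -1.6]
finger_gap: 0.265
t 35.92 pos mm [ 497.63 -219.61  256.56] zstd 0.01 F [-0.05  0.55 -1.67]
(np.float64(254.39245086576332), np.float64(200.85776294018342)) (np.float64(254.0081948151613), np.float64(185.90913308971858))
```

View pics/c8.png

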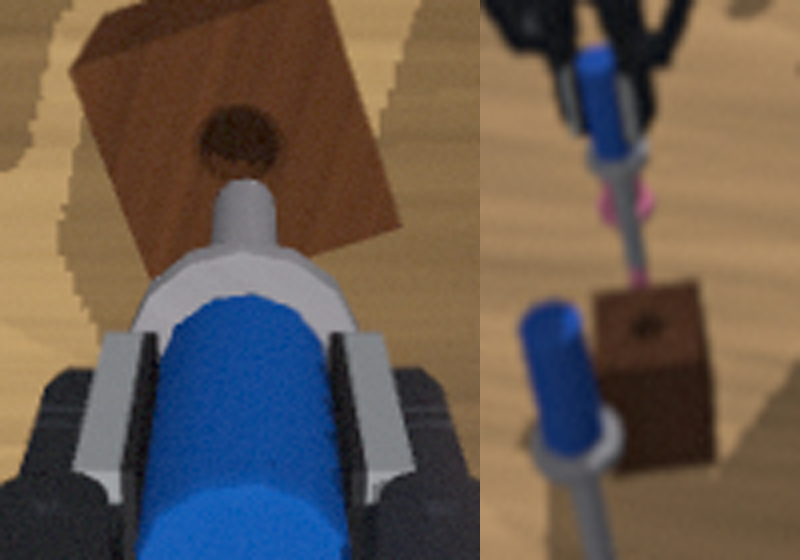

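```bash
python3 -m pendant '[[[0,0,-0.008],0,0],[[0,0,-0.008],0,0],[[0,0,-0.008],0,0],[[0,0,-0.006],0,0],[[0,0,0],0,0],[[0,0,0],0,0]]'
python3 - <<'E'
from h import *
rd(2); snap('wrist','w9'); 
a=cv2.imread('pics/w9.png')[150:290,195:315]
cv2.imwrite('pics/c9.png',cv2.resize(a,(600,700),interpolation=2)[:590])
o=get_obs()['eef_pos']; print(proj('w9',[o[0],o[1],o[2]-.148]),proj('w9',[.497,-.2211,.07]))
E
```

```text
time_s: 36.83
eef_pos: [0.4974, -0.2212, 0.2267]
tcp_rot: [[0.0, 0.002, 1.0], [-0.0, 1.0, -0.002], [-1.0, -0.0, 0.0]]
force: [-0.3, 0.9, -1.4]
finger_gap: 0.265
t 36.92 pos mm [ 497.4  -221.19  226.79] zstd 0.07 F [-0.17  0.86 -1.6 ]
(np.float64(255.41289336263947), np.float64(200.9119205460654)) (np.float64(255.51708812291668), np.float64(196.6865057606785))
```

View pics/c9.png

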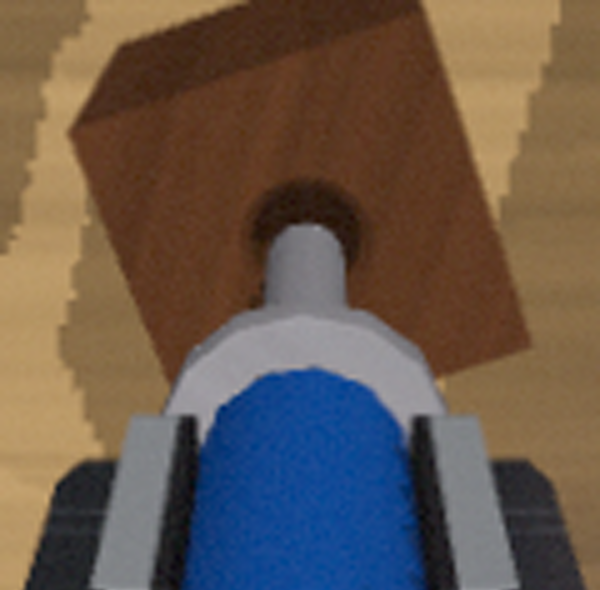

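The tip and hole are lined up (column 306 in both). I'll lower it.

```bash
python3 -m pendant '[[[0,0,-0.006],0,0],[[0,0,-0.008],0,0],[[0,0,-0.008],0,0],[[0,0,0],0,0]]'; python3 -c 'from h import *;rd(2)'
```

```text
time_s: 37.48
eef_pos: [0.4967, -0.2209, 0.2036]
tcp_rot: [[-0.002, 0.002, 1.0], [0.0, 1.0, -0.002], [-1.0, 0.0, -0.002]]
force: [-0.4, 0.0, -1.2]
finger_gap: 0.264
t 37.58 pos mm [ 496.85 -220.96  203.85] zstd 0.22 F [-0.21  0.05 -1.04]
```

Tip is about 14 mm into the hole with no side force; continuing.

```bash
python3 -m pendant '[[[0,0,-0.01],0,0],[[0,0,-0.012],0,0],[[0,0,-0.01],0,0],[[0,0,-0.007],0,0],[[0,0,-0.003],0,0],[[0,0,0],0,0]]'; python3 -c 'from h import *;rd(2)'
```

```text
time_s: 38.33
eef_pos: [0.4972, -0.2211, 0.1625]
tcp_rot: [[-0.0, 0.002, 1.0], [0.0, 1.0, -0.002], [-1.0, 0.0, -0.0]]
force: [-0.8, -0.8, -1.7]
finger_gap: 0.267
t 38.42 pos mm [ 497.31 -221.15  162.61] zstd 0.13 F [-0.69 -0.32 -1.64]
```

```bash
python3 -m pendant '[[[0,0,-0.002],0,0],[[0,0,-0.001],0,0],[[0,0,-0.001],0,0],[[0,0,0],0,0]]'; python3 -c 'from h import *;rd(2)'
```

```text
time_s: 38.92
eef_pos: [0.4972, -0.2211, 0.1586]
tcp_rot: [[-0.0, 0.002, 1.0], [0.0, 1.0, -0.002], [-1.0, 0.0, -0.0]]
force: [0.1, 0.2, -1.3]
finger_gap: 0.265
t 39.02 pos mm [ 497.22 -221.08  158.57] zstd 0.01 F [ 0.36 -0.1  -1.03]
```

```bash
python3 -m pendant '[[[0,0,-0.0005],0,0],[[0,0,-0.0005],0,0],[[0,0,0],0,0]]'; python3 -c 'from h import *;rd(2)'
```

```text
time_s: 39.4
eef_pos: [0.4973, -0.2211, 0.1581]
tcp_rot: [[0.0, 0.002, 1.0], [0.0, 1.0, -0.002], [-1.0, 0.0, 0.0]]
force: [-1.6, 1.2, 4.9]
finger_gap: 0.265
t 39.5 pos mm [ 497.34 -221.14  158.07] zstd 0.01 F [-1.77  1.43  4.67]
```

The flange is down on the holder face (158.07 mm, the same as at pickup). Releasing.

```bash
python3 -m pendant '[[[0,0,0],0,0.4],[[0,0,0],0,0.7],[[0,0,0],0,1],[[0,0,0],0,1],[[0,0,0],0,1],[[0,0,0],0,1]]'
python3 -m pendant '[[[0,0,0.01],0,1],[[0,0,0.03],0,1],[[0,0,0.04],0,1],[[0,0,0.04],0,1],[[0,0,0.03],0,1],[[0,0,0],0,1],[[0,0,0],0,1],[[0,0,0],0,1]]'
python3 - <<'E'
from h import *
rd(1); snap('wrist','w10'); snap('scene','s10'); snap('top','t10')
E
```

```text
time_s: 40.25
eef_pos: [0.4972, -0.2211, 0.1576]
tcp_rot: [[-0.0, 0.002, 1.0], [0.0, 1.0, -0.002], [-1.0, 0.0, -0.0]]
force: [-0.0, -0.0, 0.4]
finger_gap: 0.998
time_s: 41.25
eef_pos: [0.4967, -0.2208, 0.3066]
tcp_rot: [[-0.002, 0.002, 1.0], [0.0, 1.0, -0.002], [-1.0, 0.0, -0.002]]
force: [-0.2, 0.1, 0.9]
finger_gap: 0.997
t 41.3 pos mm [ 496.66 -220.84  306.55] zstd 0.0 F [-0.2   0.13  0.92]
```

View pics/w10.png

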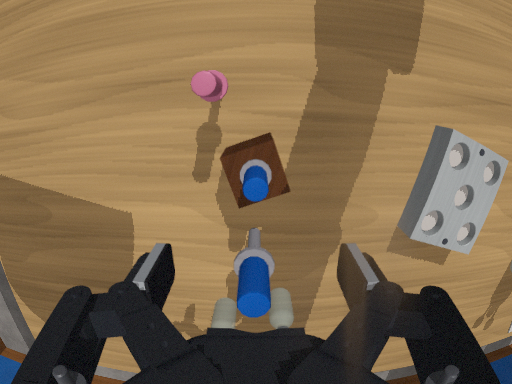

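View pics/s10.png

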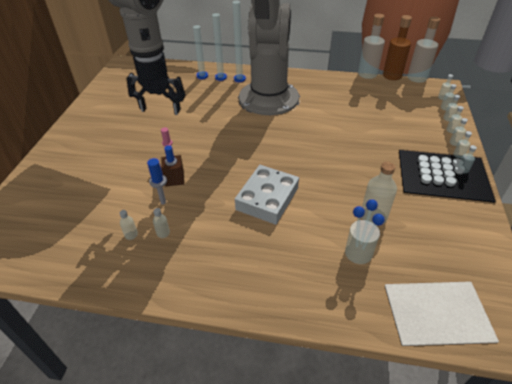

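w10 shows the probe upright in its holder (256,180), with the large and pink ones untouched. In s10 the bottles and beaker are where they were.

```bash
python3 - <<'E'
from h import *
def b(f,x0,x1,y0,y1):
    m=cv2.inRange(cv2.cvtColor(cv2.imread(f'pics/{f}.png'),cv2.COLOR_BGR2HSV),(100,120,60),(130,255,255))[y0:y1,x0:x1]; ys,xs=np.nonzero(m); return xs.mean()+x0,ys.mean()+y0
for s in('0','10'):
    p='scene'+s if s=='0' else 's10'; print(s,np.round(b(p,160,180,140,170),2))
print(tri(('w10',256,187),('s10',168.4,147.6))[0])
d=cv2.absdiff(cv2.imread('pics/scene0.png'),cv2.imread('pics/s10.png')).max(2)
for n,(x0,x1,y0,y1) in dict(samples=(115,175,205,245),corkedbeaker=(340,400,160,265)).items(): print(n,(d[y0:y1,x0:x1]>40).sum())
from workcell import close_job
print(close_job())
E
```

```text
0 [168.73 153.87]
10 [168.76 153.65]
[ 0.49588621 -0.22009777  0.12287722]
samples 509
corkedbeaker 47
the job is handed in; nothing more can be done
None
```

```bash
python3 - <<'E'
import cv2,numpy as np
a,b=[cv2.resize(cv2.imread(f'pics/{f}.png')[200:250,105:185],None,fx=5,fy=5) for f in('scene0','s10')]
cv2.imwrite('pics/c10.png',np.hstack([a,b]))
E
```

```text
(no output)
```

View pics/c10.png

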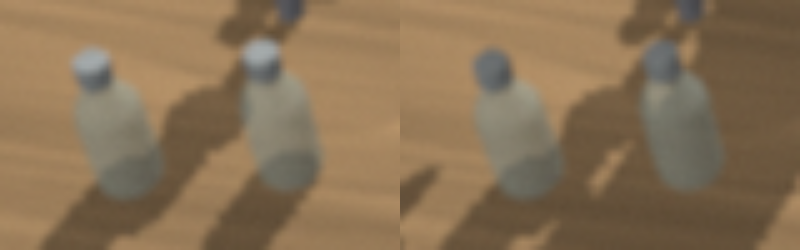

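The centre seat (well4) was the high one; I pushed it level, stood the probe back in its holder, and handed the job in at about 41 s of the 64 s allowed.

- **Finding the seat:** I felt all five seats at about 3–7 N. The sound ones read 179.76, 179.82, 180.16 and 180.19 mm on the tool's height scale. The centre seat read 184.89 mm, about 4.9 mm above their mean.
- **Levelling it:** It slid down under about 13 N. Its last light touch read 179.94 mm against a sound mean of 179.96–179.98 mm. I re-touched one sound seat partway through, before the final 0.9 mm, and it read 180.20 mm, so it had not moved and the probe had not slipped in the grip. I did not re-touch the other three after the push.
- **Returning the probe:** The flange met the holder at 158.07 mm, the same as at pickup. The last pictures show the probe upright in its holder at its original spot, with the gripper open and clear. A rough sighting of the handle top gave 123 mm against 126 mm expected. I put that down to camera error, since the first sighting gave about the same.
- **Bottles and beaker:** An automatic picture comparison flagged changes around the sample bottles. I viewed the enlarged crop only after handing in; it shows just the arm's shadow, with both bottles in place. The corked bottle and the beaker show almost no change.

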